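# Open the steam oven's water valve and start its pump

### The job

Bring on the steam oven's water feed: wind the valve's handwheel anticlockwise, letting the hand rise with it so that it never presses up hard against the fingers, until it comes gently against its end stop; feel for the stop and do not force it. Then turn the wheel back clockwise by about a quarter turn so that it cannot seize, and only after that throw the pump's toggle switch over to its other side and take the hand away. Leave the jar, chimta, pot lid and chakla alone.

Things in the scene. Friction and masses are not known exactly. Their poses are not given: they have to be found in the camera images.
- valve: Brass globe valve fixed to the counter: a level pipe 22 mm thick along this body's x axis, centre 55 mm above the counter, with a foot at each end (75 mm each side of the middle, flanges 56 mm across). Origin: on the counter under the middle, on the wheel's axis, z up. Bonnet top 114 mm high; the wheel's stem stands upright out of it.
- wheel: Horizontal dark steel handwheel. Origin: on its axis in the rim's centre plane; x points to the crank handle, z up. Rim: round bar 12 mm thick, 50 mm mean radius. 1.1 to 1.4 anticlockwise turns remain to the end stop, a hidden springy washer: up to there turning takes about 4 N at the handle, from there 1 N more for each mm the handle moves on. Over 20 N is forcing it.
- hub (a point): Top of the nut at the middle of the handwheel, on its axis, 12 mm above the rim's centre plane. Wheel, stem and handle rise together by 14 mm for each full anticlockwise turn, seen from above, and sink likewise when turned clockwise.
- handle_top (a point): Centre of the top of the black crank handle: a plain upright cylinder 20 mm in diameter, 50 mm from the wheel's axis, standing 41 mm clear above its guard disc. It spins freely about its own upright axis, so the hand need not turn with it.
- guard: Steel guard disc under the crank handle, on the wheel's rim, 44 mm across and 6 mm thick, its top 41 mm below handle_top. Origin: on the handle's axis in the rim's centre plane, 11 mm below the disc's top. Fingertips should stay off it; over 20 N against it is too much.
- switch: Pump switch fixed to the counter: white box 85 x 85 mm with a steel face plate on top, 43 mm high. Origin: on the counter under its middle, z up. The toggle swings in the plane of this body's x and z axes.
- toggle_tip (a point): Centre of the 15 mm ball at the end of the steel toggle, a 10 mm thick rod. The pivot is at the middle of the face plate, 43 mm above the counter; from it to this point is 55 mm.
- toggle (a joint): Angle of the toggle: 0 rad is off (leaning 0.5 rad from upright to the switch's -x side), 1.0 rad is on (leaning 0.5 rad to its +x side, against its stop). It moves with about 1.5 N at the ball and stays where it is left.
- jar: Bystander: pink plastic storage jar with a twist cap, 96 mm across, 132 mm high, origin under its middle.
- chimta: Bystander: steel tongs lying flat, 240 mm long along its x axis, 24 mm wide, 12 mm high, origin under its middle.
- pot_lid: Bystander: aluminium pot lid 190 mm across, 48 mm high with its knob, origin under its middle.
- chakla: Bystander: round wooden rolling board, 190 mm across, 36 mm high on three feet, origin under its middle.
Mind the look-alikes: they are no part of the job. Of the things shaped like the switch, the white one is meant.

How it is judged:
By the outcome, as a careful person would: the job done as asked, in the order asked, and still so for the second after the job is handed in, with the robot touching nothing.
It also fails if it takes over 67 s, if anything falls off the work surface, if the arm or the gripper's body presses on something with over 40 N, if the wrist force passes 120 N, or if a joint passes its speed limit or range.

### The arm

A 6-joint arm with a two-finger parallel gripper is mounted at the origin on the work surface. World frame = base frame: x ahead of the robot, y to its left, z up, the work surface at z = 0. Lengths are in m, angles in rad, forces in N, time in s.
With the tool pointing down it reaches from about 0.275 to 0.75 m from the base axis. Payload 10.2 kg.
Tool frame: the origin (TCP) lies at the very end of the fingers, on their centre line; the grasp point (between the pads) lies 19 mm behind it (r.grip_depth is the distance from the TCP to the grasp point, in m); y points along the fingers, x is the direction in which the jaws open and shut, and the axes are right-handed (so a half turn about y gives the same grasp; the last joint's range is limited). The gripper opens to 88 mm and grips with 3 to 60 N. Pads are 18 mm wide; open, the fingers measure 123 mm over their backs; the gripper's body (75 mm by 187 mm) begins 45 mm behind the grasp point.
Start: joints at [-1.521, 0.313, 1.498, -0, 1.331, -0.223], TCP at [0.141, -0.506, 0.239] pointing down, gripper open.
Joint ranges: [-2.94, 2.94], [-0.97, 2.17], [0.19, 2.56], [-1.23, 4.37], [0.02, 3.11], [-2.88, 2.88]. Speed limits (rad/s): [2.39, 2.39, 3.01, 3.14, 3.14, 3.14].

### API

Orientations are given as a unit quaternion [x, y, z, w].
In Python, from cell import r gives the robot as it stands.
- The arm moves only by the tool step_arm, never from a script. Its argument "steps" is a list of rows, each a list of 3 entries, a list of its own where there are three numbers: the turn, a rotation vector about the tool's x, y, z in rad, then the shift along the tool's x, y, z in units of 25 mm (1.0 is 25 mm), then the finger opening in mm, from 0 to 88.1. In form: [[[ax, ay, az], [tx, ty, tz], gripper], ...]. A call has 1 to 5 rows; each row shifts and turns the pose as measured when the row begins, along the tool's axes as they then stand; what a row does not reach is not made up. A row lasts 1/12 s, in which the tool goes at most 41.7 mm and 7.16 degrees, less where a joint would pass 70% of its speed; a pose out of reach is approached as far as the arm can. A call is refused whole if a number of a shift passes 1 or a number of a turn 0.125, either way. A call with a gripper value outside its range is refused whole. The fingers move at their own pace and stop on an object; "newtons" is the grip in N (left out, the last holds). Time passes only in rows, so rows that do not move let the fingers close. It gives the time, the measured TCP pose, the force and the opening at its end, in the units of the state.
- r.state(): the state, without advancing time (a new reading comes with each control period).
- r.camera(name): name is "scene" or "top" or "wrist"; returns the picture (400x640x3 uint8, red, green, blue); there is no depth.
- r.get_calibration(name): a dict with "K" (3x3 intrinsics, pixels), "rvec" (rotation vector, rad) and "tvec" (3), from world to camera coordinates, as OpenCV has them. Camera axes: x right, y down, z forward; pixel columns grow to the right and rows downward; lengths in m; the calibration is good to about 2 mm. A picture is of the moment at which its call begins: read the wrist's pose just before it. get_calibration takes no time and is no camera call; for the wrist camera it gives the pose at the moment of the call.
- r.finish_job(): hands the job in, once; it reports no verdict.
The state is a dict: "clock": time; "q": joint angles; "qvel": joint speeds; "tau": joint torques, N m; "ee_pos": TCP position; "ee_rot": TCP orientation; "contact_force": force on the tool from outside, world axes, zero at the start; "ft_torque": the same for the moment, N m; "finger_gap": opening from 0.0 (shut) to 1.0 (fully open).
Only numpy, scipy, OpenCV 4.12 (cv2) and the standard library are available. Lean on these libraries where they do the work, as an engineer would, in place of code of your own. Each camera call takes 0.05 s, during which the arm holds its last target. There are 200 camera calls.

## Working session

There is one attempt and no reset: what is moved stays moved. The work goes in short steps, Python scripts to look and compute and a tool call to move; the robot and the scene stay as the last step left them, time stands still between calls to the robot, and variables do not carry over. Pictures are saved under pics/ and viewed, about 8 in all and at most 12, crops included, and the job is handed in when it is done.

Besides the shell and the picture viewer there is one more tool, called after "Emit:" as a command line: name --argument value ..., lists and objects as JSON in quotes. step_arm: Moves the arm, as the interface text tells. Its arguments: {"type":"object","properties":{"steps":{"type":"array","items":{"type":"array"}},"newtons":{"type":"number"}},"required":["steps"]}

```bash
mkdir -p pics; ls
python3 - <<'E'
from cell import r
import cv2,numpy as np
print(r.state())
for n in("scene","top"):
    im=r.camera(n); cv2.imwrite(f"pics/{n}0.png",cv2.cvtColor(im,cv2.COLOR_RGB2BGR))
    c=r.get_calibration(n); R=cv2.Rodrigues(np.array(c["rvec"]))[0]; print(n,c["K"],(-R.T@np.ravel(c["tvec"])),R[2])
E
```

```text
pics
{'clock': 0.0, 'q': array([-1.52141317e+00,  3.13438712e-01,  1.49841136e+00, -4.87564854e-05,
        1.33098726e+00, -2.23386374e-01]), 'qvel': array([ 0.00020216, -0.00130058, -0.00109891, -0.00168281,  0.00060244,
       -0.00130469]), 'tau': array([ 8.52208614e-04, -4.02209115e+01, -2.52271414e+01,  6.95258542e-02,
        3.52538971e-02, -8.38478445e-05]), 'ee_pos': array([ 0.14140632, -0.5053508 ,  0.23817652]), 'ee_rot': array([-0.56301428,  0.42766825, -0.4270767 ,  0.56366681]), 'contact_force': array([-0.88268587,  0.13185982,  0.17537442]), 'ft_torque': array([-0.00764701,  0.03269644, -0.03734466]), 'finger_gap': 0.9976448330842564}
scene [[387.85633831   0.         314.13084365]
 [  0.         387.85633831 201.61715119]
 [  0.           0.           1.        ]] [1.08165397 0.70687395 1.07822978] [-0.39360543 -0.55000877 -0.7365902 ]
top [[377.79474374   0.         308.75001104]
 [  0.         377.79474374 204.44955212]
 [  0.           0.           1.        ]] [ 0.37455267 -0.01143738  1.32705286] [ 0.16816973  0.01292545 -0.98567331]
```

View pics/scene0.png

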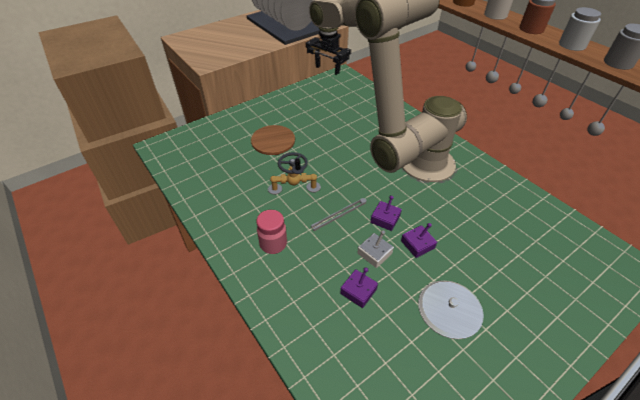

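View pics/top0.png

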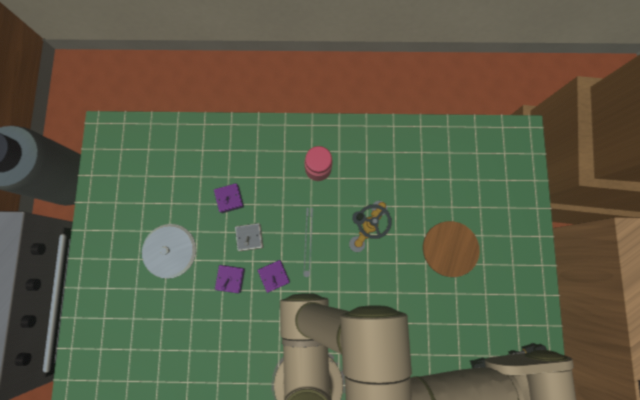

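The scene view shows the valve at (293,178) with its handwheel and black crank at (297,163), and one white switch at (376,250) among three purple look-alikes at (387,215), (420,240) and (359,288). In the top view the wheel is at (374,221), the crank at (358,217) and the white switch at (249,237), with purple ones at (228,198), (229,279) and (273,276). Next is one composite close crop.

```bash
cat > h.py <<'E'
import cv2,numpy as np
def cal(c):
    R=cv2.Rodrigues(np.array(c["rvec"],float))[0]; return np.array(c["K"]),R,np.ravel(c["tvec"])
def ray(c,uv):
    K,R,t=cal(c); d=R.T@np.linalg.inv(K)@np.array([*uv,1.]); return -R.T@t,d/np.linalg.norm(d)
def plane(c,uv,z):
    o,d=ray(c,uv); return o+d*(z-o[2])/d[2]
def tri(*obs):
    A=np.zeros((3,3));b=np.zeros(3)
    for c,uv in obs:
        o,d=ray(c,uv);P=np.eye(3)-np.outer(d,d);A+=P;b+=P@o
    p=np.linalg.solve(A,b); return p,[np.linalg.norm(np.cross(p-ray(c,uv)[0],ray(c,uv)[1])) for c,uv in obs]
def proj(c,p):
    K,R,t=cal(c); q=K@(R@np.array(p)+t); return q[:2]/q[2]
E
python3 - <<'E'
import cv2,numpy as np
s=cv2.imread("pics/scene0.png");t=cv2.imread("pics/top0.png")
cr=lambda im,u,v,w,h,k:cv2.resize(im[v:v+h,u:u+w],None,fx=k,fy=k,interpolation=cv2.INTER_CUBIC)
a=np.hstack([cr(s,260,145,66,50,6),cr(s,345,222,66,50,6)])
b=np.hstack([cr(t,341,200,66,50,6),cr(t,216,212,66,50,6)])
cv2.imwrite("pics/crop1.png",np.vstack([a,b]))
E
```

```text
(no output)
```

View pics/crop1.png

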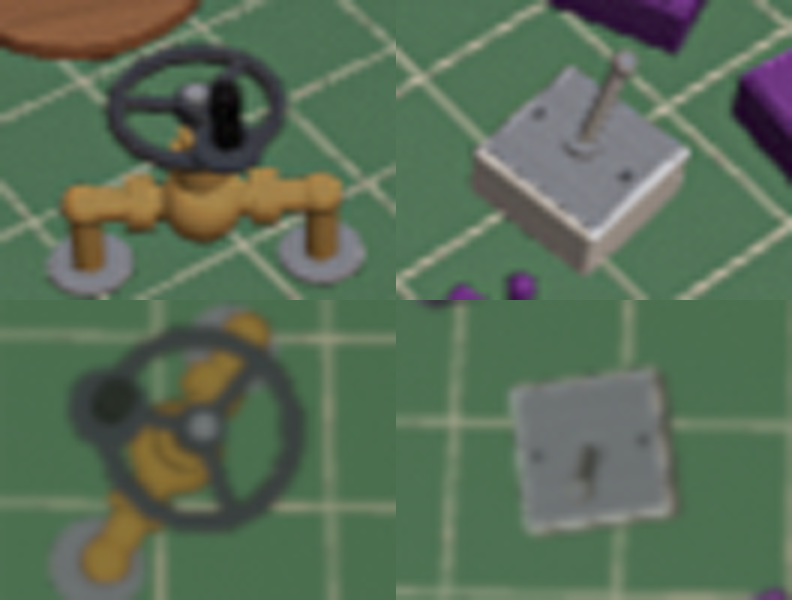

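Run:
```python
from cell import r
from h import *
S=r.get_calibration("scene");T=r.get_calibration("top")
f=lambda x,y,u0,v0:((x+.5)/6-.5+u0,(y+.5)/6-.5+v0)
sv=lambda x,y:f(x,y,260,145); ss=lambda x,y:f(x-396,y,345,222); tv=lambda x,y:f(x,y-300,341,200); ts=lambda x,y:f(x-396,y-300,216,212)
np.set_printoptions(precision=4,suppress=True)
print("hub",tri((S,sv(193,95)),(T,tv(202,426))))
print("handle",tri((S,sv(227,86)),(T,tv(112,400))))
print("tip",tri((S,ss(625,62)),(T,ts(586,490))))
print("rim c top", plane(T,tv(203,428),.13))
c=[plane(T,ts(*p),.043) for p in((512,385),(660,370),(678,515),(527,533))]
print("plate top",np.array(c),np.mean(c,0))
c=[plane(S,ss(*p),.043) for p in((572,68),(690,152),(592,235),(474,153))]
print("plate scene",np.array(c),np.mean(c,0)); print("pivot scene",plane(S,ss(580,148),.045))
print("feet",plane(T,tv(107,560),.055),plane(T,tv(245,330),.055), plane(S,sv(88,200),.055),plane(S,sv(322,190),.055))
print(proj(T,[.3,0,0]),proj(T,[.4,0,0]),proj(T,[.3,.1,0]))
```

```text
hub (array([ 0.5281, -0.2034,  0.1429]), [np.float64(0.0005164123522633053), np.float64(0.0005164123522632133)])
handle (array([ 0.5354, -0.1512,  0.1904]), [np.float64(0.001572196555489763), np.float64(0.0015721965554895462)])
tip (array([0.4532, 0.2053, 0.089 ]), [np.float64(0.001590008035964902), np.float64(0.00159000803596493)])
rim c top [ 0.5284 -0.2057  0.13  ]
plate top [[0.5163 0.257  0.043 ]
 [0.5261 0.1728 0.043 ]
 [0.4439 0.1595 0.043 ]
 [0.4326 0.2445 0.043 ]] [0.4797 0.2084 0.043 ]
plate scene [[0.4497 0.1688 0.043 ]
 [0.4366 0.2499 0.043 ]
 [0.5161 0.2586 0.043 ]
 [0.5321 0.1811 0.043 ]] [0.4836 0.2146 0.043 ]
pivot scene [0.4843 0.2136 0.045 ]
feet [ 0.463  -0.1633  0.055 ] [ 0.5944 -0.2425  0.055 ] [ 0.5855 -0.2455  0.055 ] [ 0.4607 -0.1655  0.055 ]
[309.1667 290.9702] [309.5951 261.4898] [280.0416 290.503 ]
```

The crops confirm the choice: the handwheel with its black crank on the brass valve, and the white-bodied, steel-faced switch. The toggle leans toward the robot. Every measured point agrees with the given heights and radii to within a few mm. I'm now moving above the handle for a close look.

```bash
cat >> h.py <<'E'
from scipy.spatial.transform import Rotation as Ro
def delta(s,target):
    "shift in tool axes, units of 25 mm"
    return Ro.from_quat(s["ee_rot"]).inv().apply(np.array(target)-s["ee_pos"])/.025
E
python3 - <<'E'
from cell import r
from h import *
np.set_printoptions(precision=3,suppress=True)
s=r.state();print(Ro.from_quat(s["ee_rot"]).as_matrix())
print(delta(s,[.533,-.153,.26]))
c=r.get_calibration("wrist");K,R,t=cal(c);print(K,-R.T@t,R)
E
```

```text
[[ 0.269 -0.     0.963]
 [-0.963  0.001  0.269]
 [-0.001 -1.     0.   ]]
[-9.355 -0.855 18.882]
[[346.165   0.    315.485]
 [  0.    346.165 199.325]
 [  0.      0.      1.   ]] [ 0.219 -0.484  0.385] [[ 0.269 -0.963 -0.001]
 [-0.916 -0.256  0.309]
 [-0.298 -0.082 -0.951]]
```

Emit:
step_arm --steps '[[[0,0,0],[-0.45,-0.1,0.95],88],[[0,0,0],[-0.45,-0.1,0.95],88],[[0,0,0],[-0.45,-0.1,0.95],88],[[0,0,0],[-0.45,-0.1,0.95],88],[[0,0,0],[-0.45,-0.1,0.95],88]]'

```text
clock: 0.52
ee_pos: [0.2407, -0.4178, 0.2485]
ee_rot: [-0.56, 0.431, -0.428, 0.563]
contact_force: [0.4, -0.2, -0.1]
finger_gap: 0.997
```

Emit:
step_arm --steps '[[[0,0,0],[-0.5,-0.1,0.95],88],[[0,0,0],[-0.5,-0.1,0.95],88],[[0,0,0],[-0.5,-0.1,0.95],88],[[0,0,0],[-0.5,0,0.95],88],[[0,0,0],[-0.5,0,0.95],88]]'

```text
clock: 0.93
ee_pos: [0.3428, -0.3208, 0.2561]
ee_rot: [-0.56, 0.432, -0.427, 0.563]
contact_force: [-0.1, -0.8, -0.1]
finger_gap: 1.0
```

Emit:
step_arm --steps '[[[0,0,0],[-0.5,0,0.95],88],[[0,0,0],[-0.5,0,0.95],88],[[0,0,0],[-0.5,0,0.95],88],[[0,0,0],[-0.5,0,0.95],88],[[0,0,0],[-0.5,0,0.95],88]]'

```text
clock: 1.35
ee_pos: [0.4449, -0.2233, 0.2557]
ee_rot: [-0.56, 0.433, -0.427, 0.563]
contact_force: [0.0, -0.2, 0.7]
finger_gap: 0.998
```

Run:
```python
from cell import r
from h import *
np.set_printoptions(precision=3,suppress=True)
s=r.state();print(s["clock"],s["ee_pos"],delta(s,[.533,-.153,.26]),s["contact_force"])
```

```text
1.35 [ 0.445 -0.223  0.256] [-1.797 -0.16   4.134] [ 0.048 -0.162  0.66 ]
```

Run:
```python
from cell import r
from h import *
import pickle
c=r.get_calibration("wrist");im=cv2.cvtColor(r.camera("wrist"),cv2.COLOR_RGB2BGR);cv2.imwrite("pics/w1.png",im)
pickle.dump(c,open("w1.pkl","wb"))
print(proj(c,[.5281,-.2034,.143]),proj(c,[.5354,-.1512,.184]))
```

```text
[321.00635238  78.96677687] [237.44061846  39.6310447 ]
```

View pics/w1.png

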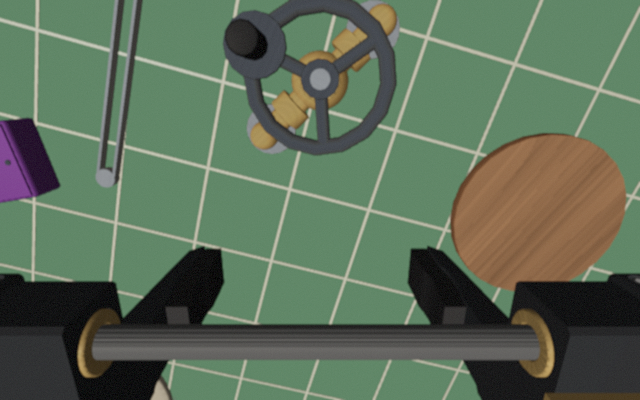

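The wrist view shows the hub at (320,79) and the handle top at (241,38), both within 4 px of my predictions.

Run:
```python
from cell import r
from h import *
import pickle
np.set_printoptions(precision=4,suppress=True)
c=pickle.load(open("w1.pkl","rb"));S=r.get_calibration("scene");T=r.get_calibration("top")
f=lambda x,y,u0,v0:((x+.5)/6-.5+u0,(y+.5)/6-.5+v0)
h=tri((c,(320,79)),(S,f(193,95,260,145)),(T,f(202,126,341,200)));k=tri((c,(241,38)),(S,f(227,86,260,145)),(T,f(112,100,341,200)))
print(h,k)
H=plane(c,(320,79),h[0][2]);k2=plane(c,(241,38),h[0][2]+.04);print(H,k2,np.linalg.norm((k2-H)[:2]))
im=cv2.imread("pics/w1.png");m=(im.max(2)<35).astype(np.uint8);m[70:]=0;m[:,:200]=0;m[:,280:]=0
n,l,st,ce=cv2.connectedComponentsWithStats(m);print(st,ce)
s=r.state();print(s["ee_pos"],delta(s,[k2[0],k2[1],.21]))
```

```text
(array([ 0.5281, -0.2031,  0.1433]), [np.float64(0.0004174229061994547), np.float64(0.0007191444863926999), np.float64(0.00038562062661976604)]) (array([ 0.5356, -0.1527,  0.1887]), [np.float64(0.001677114252389883), np.float64(0.0010999481965891927), np.float64(0.0025139542786079263)])
[ 0.5279 -0.2027  0.1433] [ 0.5368 -0.1528  0.1833] 0.05067010473748214
[[     0      0    640    400 255615]
 [   241     20      2      2      3]
 [   238     21     29     39    382]] [[319.5946 199.7318]
 [241.6667  20.3333]
 [256.8272  45.7775]]
[ 0.4473 -0.2206  0.2556] [-1.6489  1.8442  4.1692]
```

Emit:
step_arm --steps '[[[0,0,0],[-0.33,0.25,0.83],60],[[0,0,0],[-0.33,0.25,0.83],60],[[0,0,0],[-0.33,0.25,0.83],60],[[0,0,0],[-0.33,0.25,0.83],60],[[0,0,0],[-0.2,0.25,0.6],60]]'

```text
clock: 1.82
ee_pos: [0.5349, -0.1539, 0.2235]
ee_rot: [-0.56, 0.432, -0.426, 0.564]
contact_force: [0.3, -0.3, -0.2]
finger_gap: 0.681
```

Run:
```python
from cell import r
from h import *
np.set_printoptions(precision=3,suppress=True)
c0=r.camera("wrist")
s=r.state();print(s["clock"],s["ee_pos"],delta(s,[.5367,-.1537,.156]),s["contact_force"],Ro.from_quat(s["ee_rot"]).as_matrix(),s["finger_gap"])
```

```text
1.8667 [ 0.536 -0.153  0.222] [0.089 2.637 0.026] [ 0.284  1.33  -2.387] [[ 0.266 -0.005  0.964]
 [-0.964  0.012  0.266]
 [-0.013 -1.    -0.001]] 0.6802519709234713
```

Emit:
step_arm --steps '[[[0,0,0],[0.02,0.6,0.01],60],[[0,0,0],[0.02,0.6,0.01],60],[[0,0,0],[0.02,0.6,0],60],[[0,0,0],[0.02,0.6,0],60],[[0,0,0],[0,0.15,0],60]]'

```text
clock: 2.28
ee_pos: [0.5364, -0.153, 0.155]
ee_rot: [-0.561, 0.432, -0.423, 0.565]
contact_force: [0.2, 0.2, -0.1]
finger_gap: 0.683
```

Emit:
step_arm --newtons 10 --steps '[[[0,0,0],[0,0,0],30],[[0,0,0],[0,0,0],26],[[0,0,0],[0,0,0],24]]'

```text
clock: 2.53
ee_pos: [0.5357, -0.1535, 0.1552]
ee_rot: [-0.561, 0.433, -0.423, 0.565]
contact_force: [-0.2, -0.1, 0.3]
finger_gap: 0.477
```

Run:
```python
from cell import r
from h import *
np.set_printoptions(precision=3,suppress=True)
cv2.imwrite("pics/w2.png",cv2.cvtColor(r.camera("wrist"),cv2.COLOR_RGB2BGR))
s=r.state();print(s["clock"],s["ee_pos"],delta(s,[.5367,-.1537,.156]),s["contact_force"],s["finger_gap"]*88)
```

```text
2.5833 [ 0.536 -0.154  0.155] [ 0.015 -0.023  0.031] [0.424 0.565 0.862] 38.20023301252193
```

View pics/w2.png

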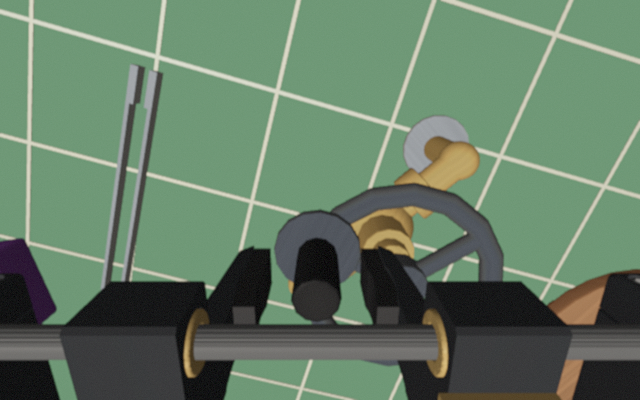

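The wrist view shows the handle at (317,275), centred between the fingertips (270 and 362). Closing on it gently.

Emit:
step_arm --newtons 12 --steps '[[[0,0,0],[0,0,0],15],[[0,0,0],[0,0,0],15],[[0,0,0],[0,0,0],15],[[0,0,0],[0,0,0],15]]'

```text
clock: 2.92
ee_pos: [0.5364, -0.1539, 0.1574]
ee_rot: [-0.561, 0.431, -0.424, 0.565]
contact_force: [-0.4, -0.1, -1.8]
finger_gap: 0.224
```

Run:
```python
from cell import r
from h import *
np.set_printoptions(precision=2,suppress=True)
A=np.array([.528,-.203]);s=r.state();R=Ro.from_quat(s["ee_rot"])
p=s["ee_pos"];d=p[:2]-A;th0=np.arctan2(d[1],d[0]);print(p,np.rad2deg(th0),np.hypot(*d),s["contact_force"],s["finger_gap"]*88)
# waypoints every 12 deg: shift per row in tool units
for i in range(40):
    a,b=th0+np.deg2rad(12*i),th0+np.deg2rad(12*(i+1))
    w=np.array([.05*(np.cos(b)-np.cos(a)),.05*(np.sin(b)-np.sin(a)),.014*12/360])
    print(i,R.inv().apply(w)/.025,end=";" if i%5!=4 else "\n")
```

```text
[ 0.54 -0.15  0.16] 80.34464093957777 0.049814125530448526 [-0.35 -0.14 -1.85] 19.691430763093376
0 [-0.14 -0.02 -0.39];1 [-0.05 -0.02 -0.41];2 [ 0.03 -0.02 -0.42];3 [ 0.12 -0.02 -0.4 ];4 [ 0.2  -0.02 -0.37]
5 [ 0.27 -0.02 -0.32];6 [ 0.33 -0.02 -0.25];7 [ 0.38 -0.02 -0.18];8 [ 0.41 -0.02 -0.1 ];9 [ 0.42 -0.02 -0.01]
10 [ 0.41 -0.02  0.08];11 [ 0.39 -0.02  0.16];12 [ 0.34 -0.02  0.24];13 [ 0.29 -0.02  0.3 ];14 [ 0.22 -0.02  0.36]
15 [ 0.14 -0.02  0.39];16 [ 0.05 -0.02  0.41];17 [-0.04 -0.02  0.42];18 [-0.12 -0.02  0.4 ];19 [-0.2  -0.02  0.37]
20 [-0.27 -0.02  0.32];21 [-0.33 -0.01  0.25];22 [-0.38 -0.01  0.18];23 [-0.41 -0.01  0.1 ];24 [-0.42 -0.01  0.01]
25 [-0.41 -0.01 -0.08];26 [-0.39 -0.01 -0.16];27 [-0.34 -0.01 -0.24];28 [-0.29 -0.01 -0.3 ];29 [-0.22 -0.02 -0.36]
30 [-0.14 -0.02 -0.39];31 [-0.05 -0.02 -0.41];32 [ 0.03 -0.02 -0.42];33 [ 0.12 -0.02 -0.4 ];34 [ 0.2  -0.02 -0.37]
35 [ 0.27 -0.02 -0.32];36 [ 0.33 -0.02 -0.25];37 [ 0.38 -0.02 -0.18];38 [ 0.41 -0.02 -0.1 ];39 [ 0.42 -0.02 -0.01]
```

Emit:
step_arm --steps '[[[0,0,0],[-0.14,-0.02,-0.39],15],[[0,0,0],[-0.05,-0.02,-0.41],15],[[0,0,0],[0.03,-0.02,-0.42],15]]'

```text
clock: 3.17
ee_pos: [0.5075, -0.157, 0.1588]
ee_rot: [-0.56, 0.43, -0.425, 0.567]
contact_force: [4.1, 0.9, -3.0]
finger_gap: 0.22
```

```bash
cat > n.py <<'E'
from cell import r
from h import *
import sys
np.set_printoptions(precision=2,suppress=True)
A=np.array([.528,-.203]);s=r.state();R=Ro.from_quat(s["ee_rot"])
step=float(sys.argv[1]);n=int(sys.argv[2]);turn0=float(sys.argv[3]) # turn0: whole turns done
lead=float(sys.argv[4]) if len(sys.argv)>4 else 0
Z0,T0=.1574,80.34
p=s["ee_pos"];d=p[:2]-A;th=np.rad2deg(np.arctan2(d[1],d[0]))
tot=(th-T0)%360+360*turn0
F=s["contact_force"];u=d/np.hypot(*d);t=np.array([-u[1],u[0]])
print("t %.2f turned %.1f deg rad %.2f mm zerr %.2f mm Ftan %.1f Frad %.1f Fz %.1f gap %.1f"%(s["clock"],tot,np.hypot(*d)*1e3,(p[2]-Z0-.014*tot/360)*1e3,F[:2]@t,F[:2]@u,F[2],s["finger_gap"]*88))
q=p.copy()
for i in range(n):
    b=th+step*(i+1)+(lead if i==0 else 0);br=np.deg2rad(b)
    w=np.array([*(A+.05*np.array([np.cos(br),np.sin(br)])),Z0+.014*(tot+step*(i+1))/360])
    print(np.round(R.inv().apply(w-q)/.025,2).tolist());q=w
E
python3 n.py 15 5 0
```

```text
t 3.17 turned 33.7 deg rad 50.40 mm zerr 0.11 mm Ftan -4.1 Frad -0.8 Fz -3.0 gap 19.3
[0.16, -0.02, -0.5]
[0.27, -0.03, -0.45]
[0.37, -0.03, -0.36]
[0.46, -0.03, -0.25]
[0.51, -0.03, -0.13]
```

Emit:
step_arm --steps '[[[0,0,0],[0.16,-0.02,-0.5],15],[[0,0,0],[0.27,-0.02,-0.45],15],[[0,0,0],[0.37,-0.02,-0.36],15],[[0,0,0],[0.46,-0.02,-0.25],15],[[0,0,0],[0.51,-0.02,-0.13],15]]'

```text
clock: 3.58
ee_pos: [0.477, -0.2075, 0.1609]
ee_rot: [-0.558, 0.43, -0.423, 0.57]
contact_force: [-2.4, 4.6, 2.0]
finger_gap: 0.224
```

```bash
python3 n.py 15 5 0
```

```text
t 3.58 turned 104.7 deg rad 51.24 mm zerr -0.57 mm Ftan -4.8 Frad 2.0 Fz 2.0 gap 19.7
[0.53, -0.06, 0.02]
[0.51, -0.03, 0.11]
[0.47, -0.03, 0.24]
[0.39, -0.03, 0.35]
[0.29, -0.03, 0.44]
```

Emit:
step_arm --steps '[[[0,0,0],[0.53,-0.06,0.04],15],[[0,0,0],[0.51,-0.03,0.13],15],[[0,0,0],[0.47,-0.03,0.25],15],[[0,0,0],[0.39,-0.03,0.36],15],[[0,0,0],[0.29,-0.03,0.44],15]]'

```text
clock: 4.0
ee_pos: [0.5175, -0.2528, 0.1633]
ee_rot: [-0.557, 0.436, -0.418, 0.57]
contact_force: [-3.4, 5.4, 1.0]
finger_gap: 0.221
```

```bash
python3 n.py 15 5 0
```

```text
t 4.00 turned 177.7 deg rad 50.85 mm zerr -0.98 mm Ftan -4.5 Frad -4.5 Fz 1.0 gap 19.5
[0.15, -0.07, 0.51]
[0.05, -0.03, 0.52]
[-0.09, -0.02, 0.51]
[-0.22, -0.02, 0.47]
[-0.34, -0.01, 0.4]
```

Emit:
step_arm --steps '[[[0,0,0],[0.15,-0.08,0.51],15],[[0,0,0],[0.05,-0.04,0.52],15],[[0,0,0],[-0.09,-0.04,0.51],15],[[0,0,0],[-0.22,-0.03,0.47],15],[[0,0,0],[-0.34,-0.02,0.4],15]]'

```text
clock: 4.42
ee_pos: [0.5715, -0.2274, 0.1659]
ee_rot: [-0.559, 0.442, -0.414, 0.567]
contact_force: [-5.1, -2.6, 0.4]
finger_gap: 0.222
```

```bash
cat >> n.py <<'E'
print("turn fix (tool)",(R.inv()*Ro.from_quat([-0.561,0.431,-0.424,0.565])).as_rotvec())
E
python3 n.py 14 5 0
```

```text
t 4.42 turned 250.4 deg rad 49.83 mm zerr -1.27 mm Ftan -4.8 Frad -3.2 Fz 0.4 gap 19.5
[-0.38, -0.06, 0.3]
[-0.45, -0.01, 0.2]
[-0.48, -0.0, 0.08]
[-0.49, -0.0, -0.04]
[-0.46, -0.0, -0.15]
turn fix (tool) [ 0.01 -0.   -0.03]
```

Emit:
step_arm --steps '[[[0.003,0,-0.006],[-0.38,-0.05,0.3],15],[[0.003,0,-0.006],[-0.45,-0.03,0.2],15],[[0.003,0,-0.006],[-0.48,-0.03,0.08],15],[[0,0,-0.006],[-0.49,-0.02,-0.04],15],[[0,0,-0.006],[-0.46,-0.02,-0.15],15]]'

```text
clock: 4.83
ee_pos: [0.5652, -0.1695, 0.1692]
ee_rot: [0.566, -0.431, 0.424, -0.56]
contact_force: [-3.9, -8.8, -3.7]
finger_gap: 0.223
```

```bash
python3 n.py 12 5 0
```

```text
t 4.83 turned 321.7 deg rad 50.00 mm zerr -0.70 mm Ftan -3.9 Frad -8.7 Fz -3.7 gap 19.6
[-0.35, -0.04, -0.23]
[-0.3, -0.01, -0.29]
[-0.23, -0.01, -0.35]
[-0.15, -0.01, -0.39]
[-0.07, -0.01, -0.41]
turn fix (tool) [ 0.01 -0.    0.01]
```

Emit:
step_arm --steps '[[[0,0,0],[-0.33,-0.02,-0.26],15],[[0,0,0],[-0.3,-0.02,-0.3],15],[[0,0,0],[-0.22,-0.02,-0.35],15],[[0,0,0],[-0.15,-0.01,-0.38],15]]'

```text
clock: 5.17
ee_pos: [0.5283, -0.1526, 0.1715]
ee_rot: [0.567, -0.427, 0.428, -0.56]
contact_force: [4.1, -5.4, -5.9]
finger_gap: 0.222
```

```bash
python3 n.py 8 5 0
```

```text
t 5.17 turned 9.3 deg rad 50.36 mm zerr 13.75 mm Ftan -4.1 Frad -5.4 Fz -5.9 gap 19.5
[-0.05, 0.54, -0.27]
[-0.02, -0.01, -0.28]
[0.02, -0.01, -0.28]
[0.06, -0.01, -0.27]
[0.1, -0.01, -0.26]
turn fix (tool) [0.01 0.   0.02]
```

Emit:
step_arm --steps '[[[0,0,0],[-0.04,0,-0.29],15],[[0,0,0.005],[0.0,0,-0.29],15],[[0,0,0.005],[0.04,0,-0.29],15]]'

```text
clock: 5.42
ee_pos: [0.508, -0.1566, 0.1723]
ee_rot: [0.564, -0.428, 0.426, -0.564]
contact_force: [3.3, 2.5, -0.7]
finger_gap: 0.22
```

```bash
python3 n.py 5 5 1
```

```text
t 5.42 turned 393.0 deg rad 50.52 mm zerr -0.35 mm Ftan -4.0 Frad 1.0 Fz -0.7 gap 19.4
[0.05, -0.02, -0.17]
[0.05, -0.01, -0.17]
[0.06, -0.01, -0.16]
[0.07, -0.01, -0.16]
[0.09, -0.01, -0.15]
turn fix (tool) [0.   0.   0.01]
```

Emit:
step_arm --steps '[[[0,0,0],[0.05,-0.02,-0.17],15],[[0,0,0],[0.05,-0.01,-0.17],15],[[0,0,0],[0.06,-0.01,-0.16],15]]'

```text
clock: 5.67
ee_pos: [0.4961, -0.1635, 0.1733]
ee_rot: [-0.563, 0.428, -0.426, 0.564]
contact_force: [2.9, 1.5, -3.6]
finger_gap: 0.222
```

```bash
python3 n.py 5 5 1
```

```text
t 5.67 turned 408.5 deg rad 50.77 mm zerr 0.01 mm Ftan -3.2 Frad -0.6 Fz -3.6 gap 19.6
[0.1, -0.01, -0.15]
[0.09, -0.01, -0.15]
[0.1, -0.01, -0.14]
[0.11, -0.01, -0.13]
[0.12, -0.01, -0.12]
turn fix (tool) [-0.    0.    0.01]
```

Emit:
step_arm --steps '[[[0,0,0],[0.1,0,-0.15],15],[[0,0,0],[0.09,-0.01,-0.15],15],[[0,0,0],[0.1,-0.01,-0.14],15]]'

```text
clock: 5.92
ee_pos: [0.4875, -0.1718, 0.1739]
ee_rot: [-0.561, 0.429, -0.425, 0.566]
contact_force: [8.6, 8.3, -2.2]
finger_gap: 0.222
```

```bash
python3 n.py 5 5 1
```

```text
t 5.92 turned 422.1 deg rad 51.11 mm zerr 0.04 mm Ftan -11.8 Frad -1.7 Fz -2.2 gap 19.5
[0.15, -0.01, -0.11]
[0.12, -0.01, -0.12]
[0.13, -0.01, -0.11]
[0.14, -0.01, -0.1]
[0.15, -0.01, -0.09]
turn fix (tool) [-0.  0.  0.]
```

Emit:
step_arm --steps '[[[0,0,0],[0,0,0],15],[[0,0,0],[0,0,0],15]]'

```text
clock: 6.08
ee_pos: [0.4885, -0.1708, 0.174]
ee_rot: [-0.558, 0.429, -0.426, 0.568]
contact_force: [8.7, 7.3, -4.1]
finger_gap: 0.22
```

```bash
python3 n.py -12 5 1
```

```text
t 6.08 turned 420.5 deg rad 50.99 mm zerr 0.26 mm Ftan -11.2 Frad -2.1 Fz -4.1 gap 19.4
[-0.17, 0.03, 0.39]
[-0.12, 0.02, 0.4]
[-0.04, 0.02, 0.42]
[0.05, 0.02, 0.41]
[0.14, 0.02, 0.4]
turn fix (tool) [-0.01  0.   -0.  ]
```

The force held at about 11 N with no motion, against 4 N before, so the wheel is at the end stop (first contact at about 413°). Turning it back clockwise about 90°.

Emit:
step_arm --steps '[[[0,0,0],[-0.17,0.03,0.38],15],[[0,0,0],[-0.12,0.02,0.4],15],[[0,0,0],[-0.04,0.02,0.42],15],[[0,0,0],[0.05,0.02,0.41],15],[[0,0,0],[0.14,0.02,0.4],15]]'

```text
clock: 6.5
ee_pos: [0.5346, -0.1538, 0.1717]
ee_rot: [-0.56, 0.432, -0.423, 0.566]
contact_force: [-4.0, -0.8, 0.3]
finger_gap: 0.223
```

```bash
python3 n.py -11 3 1
```

```text
t 6.50 turned 362.0 deg rad 49.69 mm zerr 0.18 mm Ftan 3.8 Frad -1.3 Fz 0.3 gap 19.6
[0.17, 0.02, 0.34]
[0.25, 0.01, 0.29]
[0.3, 0.01, 0.24]
turn fix (tool) [-0.  0. -0.]
```

Three more rows bring it to about 327°. After that I'll settle, release and rise.

Emit:
step_arm --steps '[[[0,0,0],[0.17,0.02,0.34],15],[[0,0,0],[0.25,0.02,0.29],15],[[0,0,0],[0.3,0.02,0.25],15],[[0,0,0],[0,0,0],15]]'

```text
clock: 6.83
ee_pos: [0.5621, -0.167, 0.1693]
ee_rot: [-0.563, 0.433, -0.421, 0.564]
contact_force: [-3.5, 1.6, 3.7]
finger_gap: 0.224
```

```bash
python3 n.py -5 2 0
```

```text
t 6.83 turned 326.2 deg rad 49.58 mm zerr -0.79 mm Ftan 3.7 Frad -1.2 Fz 3.7 gap 19.7
[0.14, -0.03, 0.1]
[0.16, 0.01, 0.07]
turn fix (tool) [ 0.01  0.   -0.  ]
```

Emit:
step_arm --steps '[[[0,0,0],[0,0,0],50],[[0,0,0],[0,0,0],50],[[0,0,0],[0,0,0],50],[[0,0,0],[0,-0.5,0],50],[[0,0,0],[0,-0.9,0],50]]'

```text
clock: 7.25
ee_pos: [0.5612, -0.1662, 0.2011]
ee_rot: [-0.563, 0.435, -0.419, 0.564]
contact_force: [0.0, -1.4, -0.7]
finger_gap: 0.558
```

Emit:
step_arm --steps '[[[0,0,0],[0,-0.9,0],50],[[0,0,0],[0,-0.9,0],50],[[0,0,0],[0,-0.5,0],50]]'

```text
clock: 7.5
ee_pos: [0.5618, -0.1665, 0.2624]
ee_rot: [-0.563, 0.434, -0.42, 0.564]
contact_force: [0.0, 0.2, 0.7]
finger_gap: 0.568
```

Run:
```python
from cell import r
from h import *
np.set_printoptions(precision=3,suppress=True)
im=r.camera("wrist")
s=r.state();print(s["clock"],s["ee_pos"],s["contact_force"],s["finger_gap"]*88)
# aim: 55 mm to the -x side of the switch for a look, tip about under camera
print(delta(s,[.405,.19,.24]),delta(s,[.415,.198,.24]))
```

```text
7.55 [ 0.562 -0.167  0.264] [-0.269  0.696  2.886] 50.194047487305866
[-15.423   1.216  -2.183] [-15.622   1.214  -1.711]
```

Emit:
step_arm --newtons 20 --steps '[[[0,0,0],[-0.95,0,-0.17],0],[[0,0,0],[-0.95,0,-0.17],0],[[0,0,0],[-0.95,0,-0.17],0],[[0,0,0],[-0.95,0,-0.17],0],[[0,0,0],[-0.95,0,-0.17],0]]'

```text
clock: 7.97
ee_pos: [0.508, -0.0574, 0.2638]
ee_rot: [-0.562, 0.434, -0.423, 0.563]
contact_force: [1.3, 0.2, -0.4]
finger_gap: 0.213
```

Emit:
step_arm --steps '[[[0,0,0],[-0.95,0,-0.17],0],[[0,0,0],[-0.95,0,-0.17],0],[[0,0,0],[-0.95,0,-0.17],0],[[0,0,0],[-0.95,0,-0.17],0],[[0,0,0],[-0.95,0,-0.17],0]]'

```text
clock: 8.38
ee_pos: [0.451, 0.057, 0.2625]
ee_rot: [-0.562, 0.434, -0.423, 0.563]
contact_force: [0.4, -0.3, -0.3]
finger_gap: 0.001
```

Emit:
step_arm --steps '[[[0,0,0],[-0.9,0,-0.17],0],[[0,0,0],[-0.9,0,-0.17],0],[[0,0,0],[-0.9,0,-0.17],0],[[0,0,0],[-0.6,0,-0.17],0],[[0,0,0],[0,0,0],0]]'

```text
clock: 8.8
ee_pos: [0.407, 0.1385, 0.2613]
ee_rot: [-0.562, 0.434, -0.422, 0.564]
contact_force: [0.3, 0.3, 0.1]
finger_gap: 0.004
```

Run:
```python
from cell import r
from h import *
import pickle
np.set_printoptions(precision=3,suppress=True)
s=r.state();c=r.get_calibration("wrist");im=cv2.cvtColor(r.camera("wrist"),cv2.COLOR_RGB2BGR);cv2.imwrite("pics/w3.png",im)
T=cv2.cvtColor(r.camera("top"),cv2.COLOR_RGB2BGR);cv2.imwrite("pics/top1.png",T)
pickle.dump(c,open("w3.pkl","wb"));print(s["clock"],s["ee_pos"],s["contact_force"],s["finger_gap"]*88,Ro.from_quat(s["ee_rot"]).as_matrix())
print(proj(c,[.4555,.2065,.0913]),proj(c,[.482,.2115,.043]))
```

```text
8.8 [0.407 0.139 0.261] [0.345 0.314 0.074] 0.37825611251730923 [[ 0.268 -0.013  0.963]
 [-0.963  0.012  0.268]
 [-0.015 -1.    -0.009]]
[259.161 103.395] [268.304  72.585]
```

View pics/w3.png

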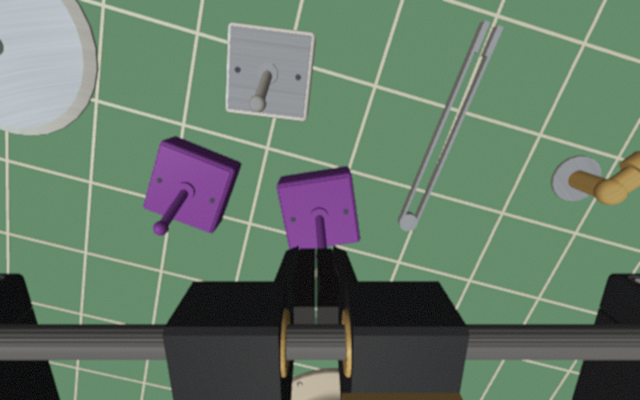

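The wrist view shows the white switch's tip at (259,103) and its pivot at (268,72), exactly as predicted. Purple look-alikes sit nearby at (192,185) and (318,208), so I'm checking clearances.

Run:
```python
from cell import r
from h import *
import pickle
np.set_printoptions(precision=3,suppress=True)
c=pickle.load(open("w3.pkl","rb"));s=r.state()
print("tip",plane(c,(259,103),.0913),"pivot",plane(c,(268,72),.045),"screws",plane(c,(237,69),.043)-plane(c,(298,77),.043))
for n,p,z in(("pA plate corners",[(170,138),(240,162),(212,230),(146,205)],.043),("pB corners",[(278,184),(348,169),(360,240)],.043),("tips",[(160,229)],.091)):
    print(n,[plane(c,q,z)[:2] for q in p])
print(delta(s,[.4255,.202,.20]))
```

```text
tip [0.456 0.207 0.091] pivot [0.482 0.212 0.045] screws [-0.009  0.06   0.   ]
pA plate corners [array([0.391, 0.297]), array([0.386, 0.22 ]), array([0.299, 0.236]), array([0.309, 0.313])]
pB corners [array([0.373, 0.175]), array([0.41 , 0.107]), array([0.334, 0.069])]
tips [array([0.311, 0.276])]
[-2.292  2.473  1.383]
```

Emit:
step_arm --steps '[[[0,0,0],[-0.76,0.6,0.44],0],[[0,0,0],[-0.76,0.6,0.44],0],[[0,0,0],[-0.76,0.6,0.44],0],[[0,0,0],[0,0.4,0],0],[[0,0,0],[0,0,0],0]]'

```text
clock: 9.32
ee_pos: [0.4286, 0.1991, 0.204]
ee_rot: [-0.56, 0.435, -0.426, 0.562]
contact_force: [0.1, -0.3, -0.4]
finger_gap: 0.004
```

Run:
```python
from cell import r
from h import *
np.set_printoptions(precision=3,suppress=True)
s=r.state();print(s["ee_pos"],s["contact_force"],delta(s,[.4255,.202,.08]))
```

```text
[0.429 0.199 0.204] [ 0.089 -0.285 -0.398] [-0.087  4.961 -0.06 ]
```

Emit:
step_arm --steps '[[[0,0,0],[-0.05,0.9,-0.05],0],[[0,0,0],[-0.05,0.95,-0.05],0],[[0,0,0],[0,0.95,0],0],[[0,0,0],[0,0.95,0],0],[[0,0,0],[0,0.95,0],0]]'

```text
clock: 9.73
ee_pos: [0.431, 0.1979, 0.0877]
ee_rot: [-0.556, 0.433, -0.43, 0.564]
contact_force: [0.0, 0.1, -0.5]
finger_gap: 0.003
```

Run:
```python
from cell import r
from h import *
np.set_printoptions(precision=3,suppress=True)
r.camera("wrist")
s=r.state();print(s["ee_pos"],s["contact_force"],delta(s,[.4255,.202,.08]),delta(s,[.485,.2125,.08]))
```

```text
[0.429 0.197 0.084] [-2.724 -1.246 -4.67 ] [-0.215  0.147 -0.084] [-0.016  0.145  2.325]
```

Emit:
step_arm --steps '[[[0,0,0],[-0.1,0.12,0.3],0],[[0,0,0],[0,0.03,0.5],0],[[0,0,0],[0.03,0,0.5],0],[[0,0,0],[0.04,0,0.5],0],[[0,0,0],[0.03,0,0.3],0]]'

```text
clock: 10.2
ee_pos: [0.4813, 0.2062, 0.0812]
ee_rot: [-0.559, 0.438, -0.429, 0.559]
contact_force: [-1.9, 0.3, -0.5]
finger_gap: 0.007
```

Run:
```python
from cell import r
from h import *
np.set_printoptions(precision=3,suppress=True)
s=r.state();print(s["ee_pos"],s["contact_force"],delta(s,[.4875,.2135,.08]))
```

```text
[0.481 0.206 0.081] [-1.931  0.304 -0.535] [-0.222  0.05   0.315]
```

Emit:
step_arm --steps '[[[0,0,0],[-0.03,0,0.15],0],[[0,0,0],[-0.03,0,0.12],0],[[0,0,0],[0,0,0.1],0]]'

```text
clock: 10.45
ee_pos: [0.4908, 0.2084, 0.0823]
ee_rot: [0.559, -0.439, 0.429, -0.558]
contact_force: [-9.1, -0.6, 1.0]
finger_gap: 0.007
```

The force rose to 9 N where the stop was predicted, so the toggle is over. Backing off and rising away.

Emit:
step_arm --steps '[[[0,0,0],[0,0,-0.4],0],[[0,0,0],[0,0,-0.8],0],[[0,0,0],[0,-0.2,-0.6],0],[[0,0,0],[0,-0.9,0],0],[[0,0,0],[0,-0.9,0],0]]'

```text
clock: 10.87
ee_pos: [0.4445, 0.1956, 0.1317]
ee_rot: [0.56, -0.44, 0.428, -0.556]
contact_force: [0.4, 1.1, 0.5]
finger_gap: 0.007
```

Emit:
step_arm --steps '[[[0,0,0],[0,-0.9,0],0],[[0,0,0],[0,-0.9,0],0],[[0,0,0],[0,-0.9,-0.3],0],[[0,0,0],[0,-0.9,-0.3],0],[[0,0,0],[0,0,0],0]]'

```text
clock: 11.28
ee_pos: [0.4317, 0.1911, 0.2319]
ee_rot: [-0.557, 0.437, -0.43, 0.559]
contact_force: [0.5, 0.5, 0.9]
finger_gap: 0.009
```

Run:
```python
from cell import r
from h import *
np.set_printoptions(precision=3,suppress=True)
s=r.state();c=r.get_calibration("wrist");im=cv2.cvtColor(r.camera("wrist"),cv2.COLOR_RGB2BGR)
S=cv2.cvtColor(r.camera("scene"),cv2.COLOR_RGB2BGR)
print(s["clock"],s["ee_pos"],s["contact_force"])
C=r.get_calibration("scene")
piv=np.array([.482,.212,.043]);x=np.array([.989,.148,0])
for g in(-.5,.5):
    t=piv+.055*(np.sin(g)*x+np.cos(g)*np.array([0,0,1])); print(g,proj(c,t),proj(C,t))
a=np.deg2rad(80.34+326);print("handle",proj(C,[.528+.05*np.cos(a),-.203+.05*np.sin(a),.1833+.0127]))
k=cv2.resize(S[140:280,250:450],None,fx=2.3,fy=2.3,interpolation=cv2.INTER_CUBIC)
k2=cv2.resize(im,None,fx=.5,fy=.5);h=max(k.shape[0],k2.shape[0]);o=np.zeros((h,k.shape[1]+k2.shape[1],3),np.uint8)
o[:k.shape[0],:k.shape[1]]=k;o[:k2.shape[0],k.shape[1]:]=k2;cv2.imwrite("pics/end.png",o)
```

```text
11.2833 [0.432 0.191 0.232] [0.53  0.525 0.9  ]
-0.5 [304.93  152.487] [382.306 232.379]
0.5 [311.013  86.386] [371.739 241.664]
handle [288.744 158.441]
```

View pics/end.png

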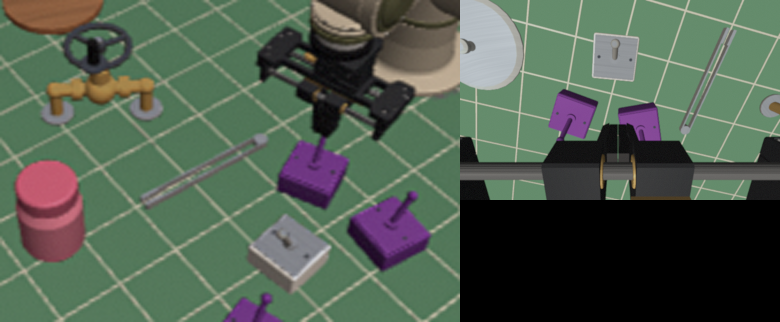

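In the wrist view the toggle ball is at (310,86); a full throw predicts (311,86). In the scene view the crank is at about (291,160) against a predicted (289,158). The bystanders look untouched, so I'm handing in.

```bash
python3 -c "
from cell import r
print(r.finish_job(), r.state()['clock'])"
```

```text
the job is handed in; nothing more can be done
the job is handed in; nothing more can be done
```

The job is done and handed in after about 11.3 s on the robot's clock, of the 67 s allowed; handing in gave no verdict.

- **Valve opened:** I wound the wheel anticlockwise, raising the hand with it. It met the end stop about 413° (1.15 turns) from the start. The force at the handle rose from about 4 N to a steady 11–12 N, and I pushed no further.
- **Vertical and side forces:** the highest vertical force I read while winding was 5.9 N, a downward pull on the hand. The sideways force on the handle reached 8.7 N at one point, and I eased it off. I read forces only at the end of each move.
- **Backed off:** I turned the wheel clockwise to 326°, about 87° back from where it met the stop and 94° back from the furthest point.
- **Pump switch:** I then pushed the white switch's toggle over until the force reached 9 N at its stop, and drew the hand clear.

In the last pictures the toggle ball was within 1 px of the fully-on position and the crank within about 3 px of where it should be. The jar, chimta and purple switches looked unmoved, as did the parts of the lid and chakla in view. The force on the hand was about 1 N, which is sensor noise, and no check failed or disagreed.

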